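Seat the rocking jar lid in the table caddy

TASK

One of the four wooden lids on the jars in the caddy is not home: pressed near its edge it rocks, while the other three only sink level a little on their soft seals and spring back. With closed fingertips press the lids gently near the edge until you find the one that rocks, then press that one firmly down in the middle until it sits home and level. Do not press the sound lids hard, do not lift any lid, and leave everything else on the table where it stands.

Things in the scene. Friction and masses are not known exactly. Their poses are not given: they have to be found in the camera images.
- caddy: fixed square dark-wood caddy, an open box 220 x 220 mm, walls 40 mm high; origin on the table under its centre, x and y along its sides. In it four identical fixed white jars (62 mm across) stand in a square, 100 mm apart, in changing order. Each has a flat round light-wood lid without knob, 68 mm across, 8 mm thick over the rim, its skirt outside the jar
- place_1 (a point): on the axis of the jar in the +x +y quarter of the caddy, 80 mm above the table. The jars stand on cork discs of unequal thickness: the top of the lid is anywhere from 74 to 91 mm above the table, so its height does not tell whether it is home
- place_2 (a point): on the axis of the jar in the +x -y quarter of the caddy, 80 mm above the table. The jars stand on cork discs of unequal thickness: the top of the lid is anywhere from 74 to 91 mm above the table, so its height does not tell whether it is home
- place_3 (a point): on the axis of the jar in the -x +y quarter of the caddy, 80 mm above the table. The jars stand on cork discs of unequal thickness: the top of the lid is anywhere from 74 to 91 mm above the table, so its height does not tell whether it is home
- place_4 (a point): on the axis of the jar in the -x -y quarter of the caddy, 80 mm above the table. The jars stand on cork discs of unequal thickness: the top of the lid is anywhere from 74 to 91 mm above the table, so its height does not tell whether it is home
- lid_drop (a joint): how far (m) the one lid that is not home has gone down; it does not tell the place. 0 to 0.001 at the start, 0.005 when home on the rim, negative when lifted. Friction of 14 N holds it: a push of 16 to 20 N within 5 mm of its middle drives it home, and it stays; near its edge a push mostly only tips it
- lid_rock_x (a joint): tip (rad) of that same lid about one level axis of its jar, at the start within 0.02. Not yet home, it tips under about 1 N near its edge, on any side, until the pressed edge meets the rim (about 0.17 rad in all, 4 mm down at 22 mm from the middle), and stays tipped as left; once home it cannot tip
- lid_rock_y (a joint): the same about the other level axis, square to the first
- seal_1 (a joint): how far one of the three sound lids is pressed into its soft seal, in m (which of the jars it is, is not told): 0 at rest; it sinks level, 1 mm for every 2 N wherever it is pressed, springs back when let go, and never tips; more than 0.005 (10 N) hurts the seal; negative when lifted
- seal_2 (a joint): how far one of the three sound lids is pressed into its soft seal, in m (which of the jars it is, is not told): 0 at rest; it sinks level, 1 mm for every 2 N wherever it is pressed, springs back when let go, and never tips; more than 0.005 (10 N) hurts the seal; negative when lifted
- seal_3 (a joint): how far one of the three sound lids is pressed into its soft seal, in m (which of the jars it is, is not told): 0 at rest; it sinks level, 1 mm for every 2 N wherever it is pressed, springs back when let go, and never tips; more than 0.005 (10 N) hurts the seal; negative when lifted
- pepper: loose steel pepper pot, 32 mm across, 68 mm high, standing in the middle of the caddy between the jars; origin at the centre of its foot; leave alone
- goblet: loose dark-blue stemmed goblet, 68 mm across, 138 mm high, behind the caddy; origin at the centre of its foot; leave alone
- tumbler: loose amber glass tumbler, 72 mm across, 85 mm high, behind the caddy; origin at the centre of its foot; leave alone
- napkin_ring: loose brass napkin ring standing on end, 48 mm across, 30 mm high, beside the caddy's +y wall; origin at the centre of its foot; leave alone
- spoon: loose brass spoon, 180 mm long, lying along the caddy's -y wall; origin under its middle; leave alone
- candlestick: loose brass candlestick with a white candle, foot 84 mm across, 230 mm high, left of the caddy; origin at the centre of its foot; leave alone
- bud_vase: loose glass bud vase with an orange rose, 64 mm across, 185 mm high, right of the caddy; origin at the centre of its foot; leave alone

How it is judged:
By the outcome, as a careful person would: the job done as asked, in the order asked, and still so for the second after the job is handed in, with the robot touching nothing.
It also fails if it takes over 58 s, if anything falls off the work surface, if the arm or the gripper's body presses on something with over 40 N, if the wrist force passes 120 N, or if a joint passes its speed limit or range.

ROBOT

A 7-joint arm with a two-finger parallel gripper is mounted at the origin on the work surface. World frame = base frame: x ahead of the robot, y to its left, z up, the work surface at z = 0. Lengths are in m, angles in rad, forces in N, time in s.
With the tool pointing down it reaches from about 0.425 to 0.875 m from the base axis. Payload 4.7 kg.
Tool frame: the origin (TCP) lies at the very end of the fingers, on their centre line; the grasp point (between the pads) lies 19 mm behind it; z points along the fingers, y is the line along which they close (so a half turn about z gives the same grasp; the last joint's range is limited). The gripper opens to 87 mm and grips with 3 to 60 N. Pads are 19 mm wide; open, the fingers measure 117 mm over their backs; the gripper's body (75 mm by 190 mm) begins 51 mm behind the grasp point.
Start: joints at [1.317, 0.321, -0.07, 1.45, 0.023, 1.371, -0.057], TCP at [0.172, -0.627, 0.223] pointing down, gripper open.
Joint ranges: [-2.86, 2.86], [-0.3, 2.09], [-1.38, 1.24], [0.06, 2.45], [-1.56, 4.7], [0.09, 2.05], [-2.69, 2.69]. Speed limits (rad/s): [2.57, 2.57, 3.14, 3.14, 3.14, 3.14, 3.14].

INTERFACE

Orientations are given as a rotation vector (axis times angle).
In Python, from bench import ctrl gives the robot as it stands.
- The arm moves only by the shell command python3 -m jog 'ROWS' [FORCE]. ROWS is JSON, a list that holds one entry, the list of rows, each a list of 7 numbers: the shift along the tool's x, y, z in mm, then the turn, a rotation vector about the tool's x, y, z in degrees, then the finger opening in mm, from 0 to 87. A call has 1 to 10 rows; each row is the pose to reach, as a shift and turn from the pose commanded when the call began, along the tool's axes at that moment; what a row does not reach only later rows make up. A row lasts 1/10 s, in which the tool goes at most 50 mm and 8.59 degrees, less where a joint would pass 70% of its speed; a pose out of reach is approached as far as the arm can. A call with a gripper value outside its range is refused whole. The fingers move at their own pace and stop on an object; FORCE is the grip in N (left out, the last holds). Time passes only in rows, so rows that repeat a pose let the fingers close. It gives the time, the measured TCP pose, the force, the opening and the grip force at its end, in the units of the state.
- ctrl.get_state(): the state, without advancing time (a new reading comes with each control period).
- ctrl.get_image(name): name is "side" or "top" or "wrist"; returns a dict with "image" (400x640x3 uint8, red, green, blue), "depth" (400x640 float32, m along the optical axis (not along the pixel's ray), 0 where there is no reading), "fov_y" (degrees; the focal length in pixels is half the picture's height over the tangent of half this angle, whatever the lens; pixels are square), "cx", "cy" (the principal point, pixels), "rvec" (rotation vector, rad) and "tvec" (3), from world to camera coordinates, as OpenCV has them. Camera axes: x right, y down, z forward; pixel columns grow to the right and rows downward; lengths in m; the calibration is good to about 2 mm. A picture is of the moment at which its call begins.
- ctrl.close_job(): hands the job in; it is judged then, once.
The state is a dict: "time": time; "joint_positions": joint angles; "qd": joint speeds; "joint_torque": joint torques, N m; "position": TCP position; "tool_rot": TCP orientation; "ft_force": force on the tool from outside, world axes, zero at the start; "torque": the same for the moment, N m; "grip_width": opening from 0.0 (shut) to 1.0 (fully open); "grip_force": force on a finger pad.
Only numpy, scipy, OpenCV 4.12 (cv2) and the standard library are available. Lean on these libraries where they do the work, as an engineer would, in place of code of your own. Each camera call takes 0.05 s, during which the arm holds its last target. There are 200 camera calls.

## Working session

There is one attempt and no reset: what is moved stays moved. The work goes in short steps, Python scripts to look and compute and a shell command to move; the robot and the scene stay as the last step left them, time stands still between calls to the robot, and variables do not carry over. Pictures are saved under pics/ and viewed, at most 10 in all, crops included, and the job is handed in when it is done.

```bash
mkdir -p pics; ls
cat > h.py <<'E'
import numpy as np, cv2
from bench import ctrl
def get(n):
    im=ctrl.get_image(n); return im
def K(im):
    f=200/np.tan(np.radians(im["fov_y"])/2)
    return np.array([[f,0,im["cx"]],[0,f,im["cy"]],[0,0,1]])
def cloud(im):
    k=K(im);R=cv2.Rodrigues(np.array(im["rvec"]))[0];t=np.array(im["tvec"]).ravel()
    v,u=np.mgrid[0:400,0:640];d=im["depth"]
    c=np.stack([(u-k[0,2])*d/k[0,0],(v-k[1,2])*d/k[1,1],d],-1)
    w=(c-t)@R; w[d==0]=np.nan
    return w
def save(im,n): cv2.imwrite("pics/"+n,im["image"][:,:,::-1])
E
python3 - <<'E'
from h import *
for n in ["top","side"]:
    im=get(n); save(im,n+"0.png"); np.savez(n+"0.npz",**im)
s=ctrl.get_state(); print(s["position"],s["tool_rot"],s["ft_force"],s["time"])
E
```

```text
pics
[ 0.1718123  -0.626362    0.22156148] [-3.11177441e+00 -4.19171861e-01  5.25958473e-04] [ 0.27981525 -0.68914243 -0.68279889] 0.1
```

View pics/top0.png

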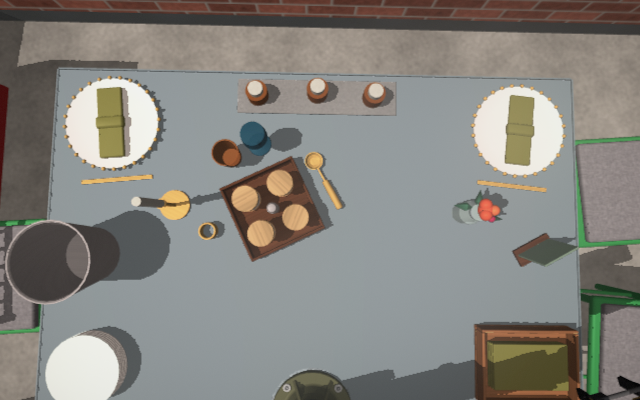

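View pics/side0.png

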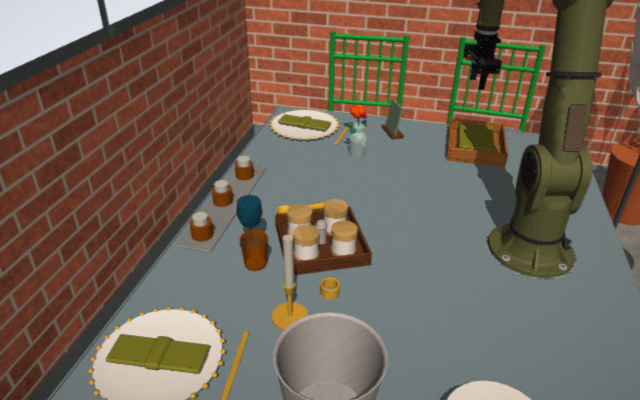

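The top view shows the caddy around (272,208), with lids at (245,199), (280,183), (295,216) and (260,233). The pepper pot is at (271,208). The candlestick is to the left (175,204), with the goblet and tumbler behind the caddy.

Run:
```python
from h import *
im=dict(np.load("top0.npz")); w=cloud(im)
m=((w[...,2]>.066)&(w[...,2]<.1)).astype(np.uint8); m[:150]=0;m[270:]=0;m[:,:215]=0;m[:,335:]=0
hsv=cv2.cvtColor(im["image"],cv2.COLOR_RGB2HSV)
n,l,st,c=cv2.connectedComponentsWithStats(m)
for i in range(1,n):
    if st[i,4]>30:
        p=w[l==i]; A=np.c_[p[:,:2]-p[:,:2].mean(0),np.ones(len(p))]; s=np.linalg.lstsq(A,p[:,2],rcond=None)[0]
        print(st[i],c[i].round(1),np.nanmean(p,0).round(4),((p.max(0)+p.min(0))/2).round(4),"slope",s.round(3),np.std(p[:,2]).round(4))
# wall tops
q=(w[...,2]>.03)&(w[...,2]<.05); q[:150]=0;q[270:]=0;q[:,:215]=0;q[:,335:]=0
r=cv2.minAreaRect(w[q][:,:2].astype(np.float32)*1000); print(r)
print(K(im)[0,0],im["tvec"])
ctrl.get_state()
```

```text
[215 150  25  16  90] [228.5 159.9] [0.679  0.2326 0.0801] [0.6846 0.2395 0.0766] slope [-0.194 -0.084  0.08 ] 0.0061
[267 170  27  26 533] [279.8 182.6] [0.6207 0.0956 0.0817] [0.6211 0.0956 0.0777] slope [0.019 0.022 0.082] 0.0022
[232 186  27  26 558] [245.1 198.4] [0.5775 0.185  0.0846] [0.5776 0.1858 0.0802] slope [0.002 0.025 0.085] 0.0025
[267 203  11  11  81] [272.1 207.6] [0.5549 0.1154 0.0725] [0.5541 0.1162 0.0714] slope [0.029 0.036 0.072] 0.0028
[283 204  26  27 538] [295.6 217.1] [0.5309 0.0523 0.0858] [0.5313 0.0525 0.0815] slope [-0.006  0.01   0.086] 0.0022
[248 220  27  27 560] [260.8 233.2] [0.4878 0.1418 0.0837] [0.4882 0.1419 0.0795] slope [-0.008  0.025  0.084] 0.0024
((585.2160034179688, 166.4315185546875), (316.2052307128906, 277.82025146484375), 25.6599178314209)
363.10989183473254 [-0.01273143  0.60354128  0.99505706]
```

```bash
cat >> h.py <<'E'
L=dict(A=(.6209,.0956),B=(.5775,.1853),C=(.5311,.0524),D=(.488,.1419))
def delta(x,y,z):
    s=ctrl.get_state();R=cv2.Rodrigues(np.array(s["tool_rot"]))[0]
    return (R.T@(np.array([x,y,z])-s["position"])*1000).round(1)
def tgt(l,off,z):
    s=ctrl.get_state();R=cv2.Rodrigues(np.array(s["tool_rot"]))[0]
    p=np.array([*L[l],0])+R[:,0]*off; return delta(p[0],p[1],z)
E
python3 - <<'E'
from h import *
print(delta(.38,-.3,.26),tgt("C",.023,.14),tgt("C",.023,.26))
E
```

```text
[ 287.1 -259.7  -38. ] [ 549.1 -559.4   82.5] [ 549.1 -559.6  -37.5]
```

```bash
python3 -m jog '[[[36,-32,-38,0,0,0,0],[72,-65,-38,0,0,0,0],[108,-97,-38,0,0,0,0],[144,-130,-38,0,0,0,0],[180,-162,-38,0,0,0,0],[216,-195,-38,0,0,0,0],[252,-227,-38,0,0,0,0],[287,-260,-38,0,0,0,0],[320,-295,-38,0,0,0,0],[350,-330,-38,0,0,0,0]]]' 10
python3 - <<'E'
from h import *
print(tgt("C",.023,.26))
E
```

```text
time: 1.1
position: [0.4228, -0.2138, 0.2603]
tool_rot: [3.113, 0.42, -0.0]
ft_force: [1.2, -1.2, -0.7]
grip_width: 0.171
grip_force: 0.0
[ 198.  -227.9    0.3]
```

```bash
python3 -m jog '[[[33,-38,0,0,0,0,0],[66,-76,0,0,0,0,0],[99,-114,0,0,0,0,0],[132,-152,20,0,0,0,0],[165,-190,50,0,0,0,0],[198,-228,90,0,0,0,0],[198,-228,130,0,0,0,0],[198,-228,155,0,0,0,0],[198,-228,155,0,0,0,0],[198,-228,155,0,0,0,0]]]'
python3 - <<'E'
from h import *
print(tgt("C",.023,.086))
im=get("wrist");save(im,"w1.png")
E
```

```text
time: 2.1
position: [0.5525, 0.0559, 0.1056]
tool_rot: [-3.113, -0.419, 0.002]
ft_force: [1.0, 1.0, 0.9]
grip_width: 0.005
grip_force: 0.0
[ 1.4 -2.3 19.6]
```

View pics/w1.png

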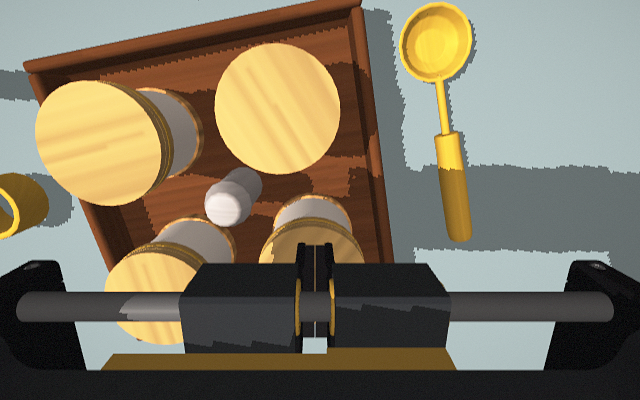

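The wrist view shows closed fingertips (315,250) over the far edge of lid C (315,240), and the other lids at (95,140), (277,108) and (160,290). I'll descend gently.

```bash
python3 -m jog '[[[0,-1,8,0,0,0,0],[1,-2,16,0,0,0,0],[1,-2,17,0,0,0,0],[1,-2,17,0,0,0,0]]]'; python3 -m jog '[[[0,0,1,0,0,0,0],[0,0,2,0,0,0,0],[0,0,2,0,0,0,0]]]'
```

```text
time: 2.55
position: [0.5531, 0.0582, 0.0885]
tool_rot: [3.113, 0.419, -0.0]
ft_force: [-0.2, 0.6, -0.1]
grip_width: 0.005
grip_force: 0.0
time: 2.85
position: [0.5535, 0.0585, 0.0867]
tool_rot: [3.113, 0.419, 0.001]
ft_force: [0.2, -0.2, 0.3]
grip_width: 0.005
grip_force: 0.2
```

```bash
for i in 1 ; do python3 -m jog '[[[0,0,1,0,0,0,0],[0,0,1,0,0,0,0]]]' | grep -E 'pos|ft'; done;  python3 -m jog '[[[0,0,1,0,0,0,0],[0,0,1,0,0,0,0]]]'| grep -E 'pos|ft';  python3 -m jog '[[[0,0,1,0,0,0,0],[0,0,1,0,0,0,0]]]'| grep -E 'pos|ft'
```

```text
position: [0.5538, 0.0586, 0.0858]
ft_force: [0.4, -0.1, 2.1]
position: [0.5538, 0.0585, 0.0848]
ft_force: [1.2, 0.3, 1.7]
position: [0.554, 0.0585, 0.0843]
ft_force: [1.9, -0.2, 4.9]
```

```bash
python3 -m jog '[[[0,0,1,0,0,0,0],[0,0,1,0,0,0,0],[0,0,1,0,0,0,0]]]'| grep -E 'pos|ft'
python3 - <<'E'
from h import *
im=get("wrist");save(im,"w2.png")
E
python3 -m jog '[[[0,0,-1,0,0,0,0],[0,0,-1,0,0,0,0]]]'| grep -E 'pos|ft'; python3 -m jog '[[[0,0,-1,0,0,0,0],[0,0,-1,0,0,0,0]]]'| grep -E 'pos|ft'
```

```text
position: [0.5541, 0.0585, 0.0841]
ft_force: [0.2, -0.3, 8.7]
position: [0.554, 0.0585, 0.0843]
ft_force: [1.4, 0.4, 5.7]
position: [0.5533, 0.0585, 0.0845]
ft_force: [1.6, 0.4, 3.6]
```

```bash
python3 -m jog '[[[0,0,-1,0,0,0,0],[0,0,-1,0,0,0,0]]]'| grep -E 'pos|ft'; python3 -m jog '[[[0,0,-1,0,0,0,0],[0,0,-1,0,0,0,0]]]'| grep -E 'pos|ft'; python3 -m jog '[[[-10,0,-25,0,0,0,0],[-50,0,-45,0,0,0,0],[-100,0,-45,0,0,0,0],[-100,0,-45,0,0,0,0]]]'| grep -E 'pos|ft'
python3 - <<'E'
from h import *
im=get("wrist");save(im,"w3.png");np.savez("w3.npz",**im)
w=cloud(im)
for k,(x,y) in L.items():
    m=(np.hypot(w[...,0]-x,w[...,1]-y)<.027)&(w[...,2]>.07)&(w[...,2]<.1)
    p=w[m]
    if len(p)>50:
        A=np.c_[p[:,:2]-[x,y],np.ones(len(p))]; print(k,len(p),np.linalg.lstsq(A,p[:,2],rcond=None)[0].round(4))
E
```

```text
position: [0.5524, 0.0584, 0.085]
ft_force: [1.0, 0.4, 0.4]
position: [0.5524, 0.0583, 0.086]
ft_force: [0.0, 0.2, 0.4]
position: [0.4493, 0.0294, 0.1299]
ft_force: [0.6, -0.1, 0.7]
C 6907 [-0.1686 -0.041   0.086 ]
D 6242 [-0.0011  0.0003  0.0836]
```

View pics/w3.png

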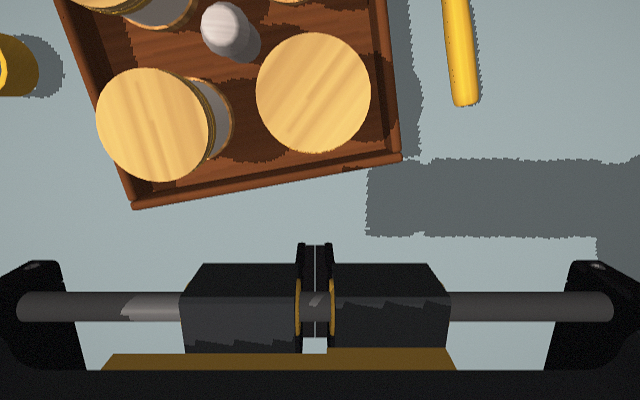

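Lid C, at (313,92) in the wrist view, is left tipped by about 0.17 rad while D (153,125) is level, so C is the one that rocks. I'll find its centre precisely.

Run:
```python
from h import *
w=cloud(dict(np.load("w3.npz")))
for k in "CD":
    x,y=L[k]
    m=(np.hypot(w[...,0]-x,w[...,1]-y)<.045)&(w[...,2]>.075)&(w[...,2]<.1)
    if k=="C":
        pl=.086-.1686*(w[...,0]-x)-.041*(w[...,1]-y); m&=abs(w[...,2]-pl)<.002
    c,_=cv2.findContours(m.astype(np.uint8),0,2); c=max(c,key=cv2.contourArea)
    p=w[c[:,0,1],c[:,0,0]][:,:2]; print(k,(cv2.minEnclosingCircle((p*1000).astype(np.float32))), w[m].mean(0).round(4))
    L[k]=tuple(w[m].mean(0)[:2])
print(tgt("C",0,.13),tgt("C",0,.088))
```

```text
C ((534.034423828125, 52.411285400390625), 33.94184875488281) [0.5344 0.0525 0.0854]
D ((488.9847717285156, 142.0531463623047), 34.612972259521484) [0.4909 0.1414 0.0834]
[84.2 -0.3  0.6] [84.3 -0.5 42.6]
```

```bash
python3 -m jog '[[[41,0,0,0,0,0,0],[82,0,0,0,0,0,0],[82,0,20,0,0,0,0],[82,0,36,0,0,0,0],[82,0,38,0,0,0,0],[82,0,38,0,0,0,0]]]'|grep -E 'pos|ft';  python3 -m jog '[[[0,0,1,0,0,0,0],[0,0,2,0,0,0,0],[0,0,3,0,0,0,0],[0,0,4,0,0,0,0],[0,0,5,0,0,0,0],[0,0,6,0,0,0,0],[0,0,6,0,0,0,0],[0,0,6,0,0,0,0]]]'|grep -E 'pos|ft'
```

```text
position: [0.5349, 0.0536, 0.0927]
ft_force: [0.1, 0.3, 0.3]
position: [0.5359, 0.0536, 0.0877]
ft_force: [-1.6, 0.0, 2.3]
```

```bash
python3 -m jog '[[[0,0,-4,0,0,0,0],[-4,0,-4,0,0,0,0],[-4,0,-4,0,0,0,0],[-4,0,-3,0,0,0,0],[-4,0,-2,0,0,0,0],[-4,0,-1,0,0,0,0],[-4,0,0,0,0,0,0],[-4,0,1,0,0,0,0],[-4,0,1,0,0,0,0],[-4,0,1,0,0,0,0]]]'|grep -E 'pos|ft';  python3 -m jog '[[[0,0,1,0,0,0,0],[0,0,2,0,0,0,0],[0,0,2,0,0,0,0],[0,0,2,0,0,0,0]]]'|grep -E 'pos|ft'
```

```text
position: [0.5309, 0.0523, 0.0868]
ft_force: [-5.2, -0.8, 7.2]
position: [0.5309, 0.0523, 0.0855]
ft_force: [-7.0, -1.1, 11.7]
```

```bash
python3 -m jog '[[[0,0,1,0,0,0,0],[0,0,2,0,0,0,0],[0,0,2,0,0,0,0],[0,0,2,0,0,0,0]]]'|grep -E 'pos|ft';  python3 -m jog '[[[0,0,1,0,0,0,0],[0,0,2,0,0,0,0],[0,0,2,0,0,0,0],[0,0,2,0,0,0,0]]]'|grep -E 'pos|ft'
```

```text
position: [0.5309, 0.0523, 0.0835]
ft_force: [-6.7, -1.3, 12.3]
position: [0.5309, 0.0523, 0.0819]
ft_force: [-8.7, -1.8, 15.6]
```

```bash
python3 -m jog '[[[0,0,1,0,0,0,0],[0,0,1,0,0,0,0],[0,0,1,0,0,0,0]]]'|grep -E 'pos|ft';  python3 -m jog '[[[0,0,1,0,0,0,0],[0,0,1,0,0,0,0],[0,0,1,0,0,0,0]]]'|grep -E 'pos|ft'
```

```text
position: [0.531, 0.0523, 0.0818]
ft_force: [-10.8, -2.5, 21.9]
position: [0.531, 0.0523, 0.0816]
ft_force: [-12.3, -3.4, 27.3]
```

```bash
python3 -m jog '[[[0,0,-2,0,0,0,0],[0,0,-5,0,0,0,0],[0,0,-10,0,0,0,0],[0,0,-30,0,0,0,0],[-50,0,-45,0,0,0,0],[-90,0,-45,0,0,0,0],[-90,0,-45,0,0,0,0],[-90,0,-45,0,0,0,0],[-90,0,-45,0,0,0,0]]]'| grep -E 'pos|ft'
cat > chk.py <<'E'
from h import *
import sys
im=get("wrist");save(im,sys.argv[1]+".png");np.savez(sys.argv[1]+".npz",**im)
w=cloud(im)
for k,(x,y) in L.items():
    m=(np.hypot(w[...,0]-x,w[...,1]-y)<.025)&(w[...,2]>.07)&(w[...,2]<.1)
    p=w[m]
    if len(p)>50:
        A=np.c_[p[:,:2]-[x,y],np.ones(len(p))]; print(k,len(p),np.linalg.lstsq(A,p[:,2],rcond=None)[0].round(4))
E
python3 chk.py w4
```

```text
position: [0.4464, 0.0291, 0.1239]
ft_force: [0.3, -0.7, -0.8]
C 5978 [-0.0021 -0.0007  0.0806]
D 5664 [-0.0004  0.0005  0.0836]
```

View pics/w4.png

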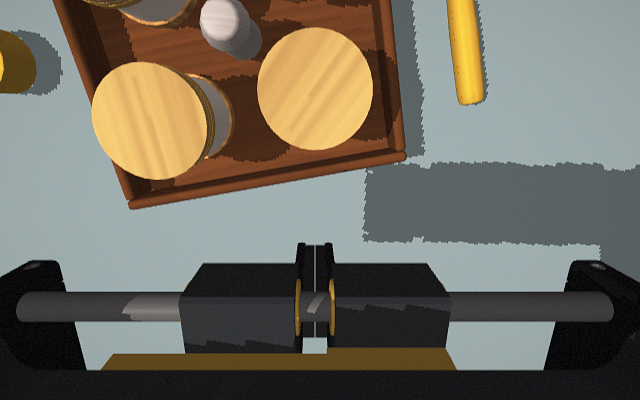

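Lid C (315,88) now sits level (slope 0.002). It dropped about 5 mm to a hard stop, and nothing else has moved. The tool is clear, so I'm handing in.

```bash
python3 -c "
from bench import ctrl
print(ctrl.close_job())"
```

```text
the job is handed in; nothing more can be done
None
```

The first lid I pressed, on the jar nearest the robot on its right-hand side, was the one that rocked; I pressed it down about 5 mm until it sat home and level, did not touch the other three lids, and handed the job in.

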